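Put two packing plates into the slots that fit their thickness

ROBOT

A 6-joint arm with a two-finger parallel gripper is mounted at the origin on a cart in front of the work surface, level with it; the furniture and walls round the work are solid. World frame = base frame: x ahead of the robot, y to its left, z up, the work surface at z = 0. Lengths are in m, angles in rad, forces in N, time in s.
With the tool pointing down it reaches from about 0.375 to 0.9 m from the base axis. Payload 3.1 kg.
Tool frame: the origin (TCP) lies at the very end of the fingers, on their centre line; the grasp point (between the pads) lies 19 mm behind it; z points along the fingers, y is the direction in which the jaws open and shut (so a half turn about z gives the same grasp; the last joint's range is limited). The gripper opens to 87 mm and grips with 3 to 60 N. Pads are 19 mm wide; open, the fingers measure 117 mm over their backs; the gripper's body (75 mm by 190 mm) begins 51 mm behind the grasp point.
Start: joints at [-1.484, 0.527, 1.433, -0, 1.181, -0.178], TCP at [0.164, -0.603, 0.223] pointing down, gripper open.
Joint ranges: [-3.08, 3.08], [-0.75, 2.2], [0.22, 2.44], [-1.43, 4.57], [0, 2.65], [-2.85, 2.85]. Speed limits (rad/s): [2.79, 2.79, 3.14, 3.14, 3.14, 3.14].

INTERFACE

Orientations are given as a unit quaternion [x, y, z, w].
In Python, from workcell import state, vision, order gives the robot as it stands. The module is installed in compiled form; this text tells all that it offers.
- The arm moves only by the shell command python3 -m creep 'ROWS' [OPENING] [FORCE]. ROWS is JSON, a list that holds one entry, the list of rows, each a list of 6 numbers: the shift along the world's x, y, z in m, then the turn, a rotation vector about the world's x, y, z in rad. In form: [[[tx, ty, tz, wx, wy, wz], ...]]. A call has 1 to 20 rows; each row is the pose to reach, as a shift and turn from the pose commanded when the call began; what a row does not reach only later rows make up. A row lasts 1/8 s, in which the tool goes at most 62.5 mm and 10.7 degrees, less where a joint would pass 70% of its speed; a pose out of reach is approached as far as the arm can. A call with a gripper value outside its range is refused whole. OPENING is the gripper's target within -1 to 1 (shut at 1, half-way at 0, fully open at -1), set as the call begins (- or left out, the last holds). The fingers move at their own pace and stop on an object; FORCE is the grip in N (left out, the last holds). Time passes only in rows, so rows that repeat a pose let the fingers close. It gives the time, the measured TCP pose, the force and the opening at its end, in the units of the state.
- state(): the state, without advancing time (a new reading comes with each control period).
- vision.grab_frame(name): name is "scene" or "side" or "wrist"; returns the picture (480x640x3 uint8, red, green, blue); there is no depth.
- vision.camera_model(name): a dict with "intrinsics" (3x3 intrinsics, pixels), "extrinsics" (4x4, takes a point from camera to world coordinates); the wrist camera has in their place "hand_eye" (4x4, takes a point from camera to tool coordinates, whose origin is the TCP and whose axes are the flange's). Camera axes: x right, y down, z forward; pixel columns grow to the right and rows downward; lengths in m; the calibration is good to about 2 mm. A picture is of the moment at which its call begins: read the wrist's pose just before it. camera_model takes no time and is no camera call.
- order.close_job(): hands the job in, once; it reports no verdict.
The state is a dict: "clock": time; "q": joint angles; "qvel": joint speeds; "joint_torque": joint torques, N m; "eef_pos": TCP position; "orientation": TCP orientation; "ft_force": force on the tool from outside, world axes, zero at the start; "ft_torque": the same for the moment, N m; "finger_gap": finger opening in m.
Only numpy, scipy, OpenCV 4.12 (cv2) and the standard library are available. Lean on these libraries where they do the work, as an engineer would, in place of code of your own. Each camera call takes 0.05 s, during which the arm holds its last target. There are 200 camera calls.

TASK

Put the two steel packing plates away in the slot rack, each standing on edge in the narrowest slot that will take it and lowered fully home onto the slot's floor. The slotted blocks are clamped only roughly in place, so feel for each slot with a light touch: never press a plate hard on the rack or let it fall in. Leave the drill chuck, the caliper and the brass bush alone.

Things in the scene. Friction and masses are not known exactly. Their poses are not given: they have to be found in the camera images.
- slot_rack: Fixed aluminium base rail, 74 mm (x) by 216 mm (y) by 12 mm high, on the worktop, origin at the centre of its underside, z up. Three blue blocks in a row along y, each 68 mm in x, 42 mm in y, flat top 40 mm above the worktop; in each an upright slot along x, 62 mm long, floor 16 mm above the worktop, mouth bevelled 1.5 mm at 45 degrees on both long edges. Slots narrow towards +y.
- slot_narrow (a point): Nominal mouth centre of the 12 mm wide slot, on the rack at x = 0, y = +62, z = 40 mm. The real block is rigidly clamped anywhere up to 9 mm to either side of this point along the rack's y axis; that offset is unknown, differs from block to block and is not in this reading. Axes as the rack's.
- slot_middle (a point): Nominal mouth centre of the 15 mm wide slot, on the rack at x = 0, y = 0, z = 40 mm; the real block is up to 9 mm to either side along y, unknown. Axes as the rack's.
- slot_wide (a point): Nominal mouth centre of the 18 mm wide slot, on the rack at x = 0, y = -62, z = 40 mm; real block up to 9 mm to either side along y. Meant for another plate; stays empty.
- plate_thin: Loose bare-steel packing plate with two dark round marks on each face, 50 mm wide (x) x 10 mm thick (y) x 62 mm high (z), about 0.24 kg, standing on edge on the worktop; origin at the centre of its underside. Fits the 12 mm slot. When home, 38 mm stands above the block. It may go in either way round.
- plate_mid: As plate_thin, 50 mm wide (x) x 13 mm thick (y) x 62 mm high (z), about 0.31 kg; origin at the centre of its underside. Fits the 15 mm slot (it would also drop into the 18 mm one, which is wrong). When home, 38 mm stands above the block.
- drill_chuck: Bystander: steel drill chuck standing on the worktop, 54 mm across, 82 mm high; origin at the centre of its underside.
- digital_caliper: Bystander: digital caliper lying flat, 77 x 235 x 16 mm, long along its own y; origin at the centre of its underside.
- brass_bush: Bystander: brass-coloured bush standing on the worktop, 20 mm across, 26 mm high; origin at the centre of its underside.

How it is judged:
At the end, for the whole second after the job is handed in: 10 mm plate in the 12 mm slot, 13 mm plate in the 15 mm slot: each upright and lengthwise within 0.12 rad, within 8 mm in x of the rack centre line and 11.5 mm in y of the nominal slot, underside 13.5 to 18 mm above the rack's underside (floor at 16), released and at rest (x of plate_thin in the frame of slot_rack between -0.008 and 0.008 m and y of plate_thin in the frame of slot_rack between 0.0505 and 0.0735 m and z of plate_thin in the frame of slot_rack between 0.0135 and 0.018 m and angle between each of plate_thin, plate_mid's own z axis and vertical below 0.12 rad and angle between the x axis of each of plate_thin, plate_mid and the x axis of slot_rack, either way round below 0.12 rad and linear speed of each of plate_thin, plate_mid below 0.01 m/s and x of plate_mid in the frame of slot_rack between -0.008 and 0.008 m and y of plate_mid in the frame of slot_rack between -0.0115 and 0.0115 m and z of plate_mid in the frame of slot_rack between 0.0135 and 0.018 m); the robot touches nothing.
It fails at once if the 10 mm plate is pressed or dropped on the rack with more than 60 N (contact force between plate_thin and slot_rack above 60 N).
It fails at once if the 13 mm plate is pressed or dropped on the rack with more than 60 N (contact force between plate_mid and slot_rack above 60 N).
It fails at once if the gripper presses on the rack with more than 60 N (contact force between the fingers and slot_rack above 60 N).
It fails at once if the drill chuck, the caliper or the brass bush is moved by more than 15 mm (distance of any of drill_chuck, digital_caliper, brass_bush from where it was at the start of the episode above 0.015 m).
It also fails if it takes over 72 s, if anything falls off the work surface, if the arm or the gripper's body presses on something with over 40 N, if the wrist force passes 120 N, or if a joint passes its speed limit or range.

## Working session

There is one attempt and no reset: what is moved stays moved. The work goes in short steps, Python scripts to look and compute and a shell command to move; the robot and the scene stay as the last step left them, time stands still between calls to the robot, and variables do not carry over. Pictures are saved under pics/ and viewed, about 8 in all and at most 12, crops included, and the job is handed in when it is done.

```bash
mkdir -p pics
python3 - <<'E'
from workcell import state, vision
import cv2, numpy as np
s=state(); print(s)
for n in ("scene","side","wrist"):
    f=vision.grab_frame(n); cv2.imwrite(f"pics/{n}0.png",f[:,:,::-1])
    m=vision.camera_model(n); print(n,{k:np.round(v,4).tolist() for k,v in m.items()})
E
```

```text
{'clock': 0.0, 'q': array([-1.48351481e+00,  5.28491973e-01,  1.43391724e+00, -1.35916340e-05,
        1.18136339e+00, -1.78460172e-01]), 'qvel': array([ 0.0022079 ,  0.00142996, -0.0004875 ,  0.00046657,  0.00117568,
        0.00057561]), 'joint_torque': array([-6.30004033e-04, -4.40043712e+01, -1.76593530e+01,  6.32363674e-02,
        5.82431629e-02, -1.59167607e-04]), 'eef_pos': array([ 0.16412427, -0.60230478,  0.22155101]), 'orientation': array([ 9.91184717e-01,  1.32482710e-01,  4.33964570e-05, -1.08913048e-03]), 'ft_force': array([ 0.5505969 ,  0.42945408, -0.51608   ]), 'ft_torque': array([-0.0272862 ,  0.04021242,  0.03535576]), 'finger_gap': 0.08694311035540844}
scene {'intrinsics': [[606.5908, 0.0, 326.6166], [0.0, 606.5908, 243.3972], [0.0, 0.0, 1.0]], 'extrinsics': [[-0.8223, -0.3042, 0.4809, -0.0985], [-0.569, 0.4488, -0.6891, 0.9571], [-0.0062, -0.8403, -0.5422, 0.7757], [0.0, 0.0, 0.0, 1.0]]}
side {'intrinsics': [[607.2275, 0.0, 318.5158], [0.0, 607.2275, 235.7589], [0.0, 0.0, 1.0]], 'extrinsics': [[0.3694, 0.494, -0.787, 1.5938], [0.9291, -0.1821, 0.3218, -0.3895], [0.0156, -0.8502, -0.5263, 0.745], [0.0, 0.0, 0.0, 1.0]]}
wrist {'intrinsics': [[392.488, 0.0, 319.4915], [0.0, 392.488, 241.9534], [0.0, 0.0, 1.0]], 'hand_eye': [[0.0001, -0.9694, -0.2454, 0.0661], [1.0, -0.0001, 0.0007, 0.0001], [-0.0007, -0.2454, 0.9694, -0.1625], [0.0, 0.0, 0.0, 1.0]]}
```

View pics/scene0.png

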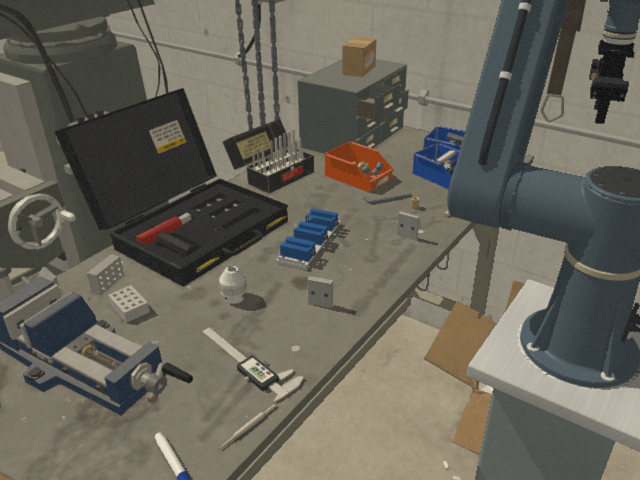

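View pics/side0.png

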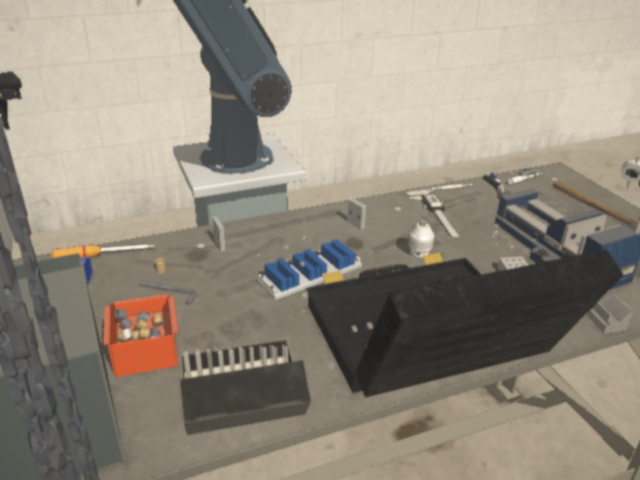

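The scene view shows the plates at about (320,293) and (408,225), the blue blocks at about (300,248), (312,233) and (322,217), the chuck at (232,285), the caliper at (255,372) and the bush at (416,203). The side view shows the rack at (310,268) and the plates at (218,233) and (356,213).

```bash
cat > h.py <<'E'
import numpy as np, cv2
from workcell import state, vision
from scipy.spatial.transform import Rotation as R
def cam(n,s=None):
    m=vision.camera_model(n)
    if n!="wrist": return np.array(m["intrinsics"]),np.array(m["extrinsics"])
    s=s or state(); T=np.eye(4); T[:3,:3]=R.from_quat(s["orientation"]).as_matrix(); T[:3,3]=s["eef_pos"]
    return np.array(m["intrinsics"]),T@np.array(m["hand_eye"])
def cast(K,T,uv,z):
    d=T[:3,:3]@np.linalg.solve(K,[uv[0],uv[1],1.]); o=T[:3,3]
    return o+d*(z-o[2])/d[2]
def proj(K,T,p):
    c=T[:3,:3].T@(np.array(p)-T[:3,3]); return (K@c/c[2])[:2]
E
python3 - <<'E'
from h import *
for n in ("scene","side"):
    im=cv2.imread(f"pics/{n}0.png"); K,T=cam(n)
    hsv=cv2.cvtColor(im,cv2.COLOR_BGR2HSV)
    m=cv2.inRange(hsv,(100,110,50),(125,255,255))
    k,l,st,c=cv2.connectedComponentsWithStats(m)
    for i in range(1,k):
        if st[i,4]>80: print(n,st[i],c[i].round(1),cast(K,T,c[i],.035).round(4))
K,T=cam("scene")
for nm,uv in dict(pA=(320,306),pB=(408,238)).items(): print(nm,cast(K,T,uv,0).round(3))
for nm,uv in dict(chuck=(233,300),bush=(416,208)).items(): print(nm,cast(K,T,uv,0).round(3))
a=cv2.imread("pics/scene0.png")[190:320,260:440]; cv2.imwrite("pics/c1.png",cv2.resize(a,None,fx=4.4,fy=4.4,interpolation=cv2.INTER_CUBIC))
E
```

```text
scene [417 127  48  35 725] [439.6 143.4] [ 0.5929 -0.6332  0.035 ]
scene [413 155  39  34 728] [431.3 171.2] [ 0.5284 -0.4475  0.035 ]
scene [ 280  208   58   53 1529] [308.4 234.3] [0.6154 0.0075 0.035 ]
scene [177 471  13   9  81] [183.  475.9] [0.3813 0.6289 0.035 ]
side [323 240  32  28 558] [338.6 253.8] [0.6145 0.0577 0.035 ]
side [294 250  32  29 535] [310.4 263.9] [ 0.629  -0.0121  0.035 ]
side [ 85 259   6  22  94] [ 87.5 268.5] [ 0.4874 -0.4404  0.035 ]
side [266 259  32  31 610] [282.2 274.5] [ 0.6444 -0.0786  0.035 ]
pA [0.467 0.172 0.   ]
pB [ 0.442 -0.157  0.   ]
chuck [0.627 0.257 0.   ]
bush [ 0.494 -0.298  0.   ]
```

View pics/c1.png

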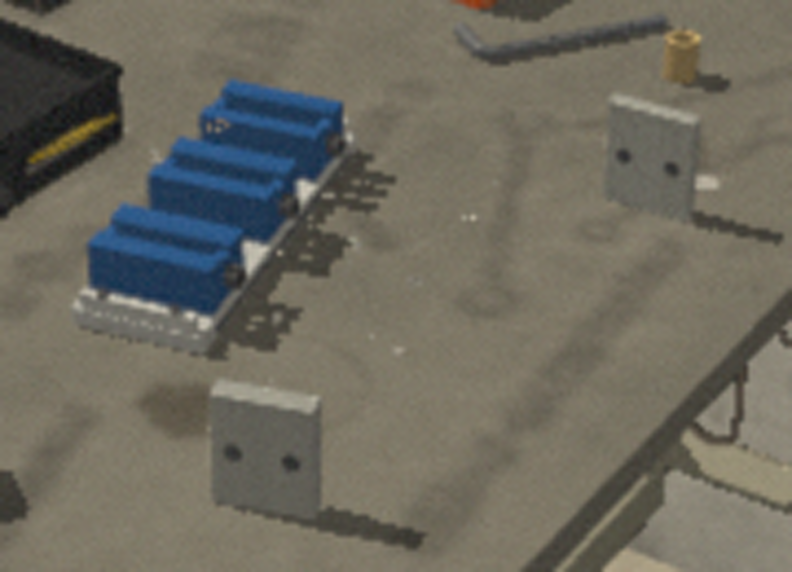

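The crop confirms two upright plates, A at about (265,450) and B at about (652,155), and the three blocks, with the plates roughly aligned to the slots. Next is a look with the wrist camera from above.

```bash
python3 -m creep '[[[0.03,0.045,0.01,0,0,0],[0.06,0.09,0.02,0,0,0],[0.09,0.136,0.02,0,0,0],[0.12,0.182,0.02,0,0,0],[0.15,0.227,0.02,0,0,0],[0.18,0.273,0.02,0,0,0],[0.21,0.318,0.02,0,0,0],[0.24,0.364,0.02,0,0,0],[0.27,0.41,0.02,0,0,0],[0.3,0.455,0.02,0,0,0],[0.33,0.5,0.02,0,0,0],[0.36,0.545,0.02,0,0,0],[0.38,0.575,0.02,0,0,0],[0.39,0.59,0.02,0,0,0],[0.396,0.6,0.02,0,0,0],[0.396,0.6,0.02,0,0,0],[0.396,0.6,0.02,0,0,0]]]'
python3 - <<'E'
from h import *
s=state(); f=vision.grab_frame("wrist"); cv2.imwrite("pics/w1.png",f[:,:,::-1])
K,T=cam("wrist",s); np.savez("w1.npz",K=K,T=T)
E
```

```text
clock: 2.28
eef_pos: [0.5597, -0.004, 0.2425]
orientation: [0.991, 0.132, -0.0, 0.0]
ft_force: [-0.1, 0.4, -0.1]
finger_gap: 0.0868
```

View pics/w1.png

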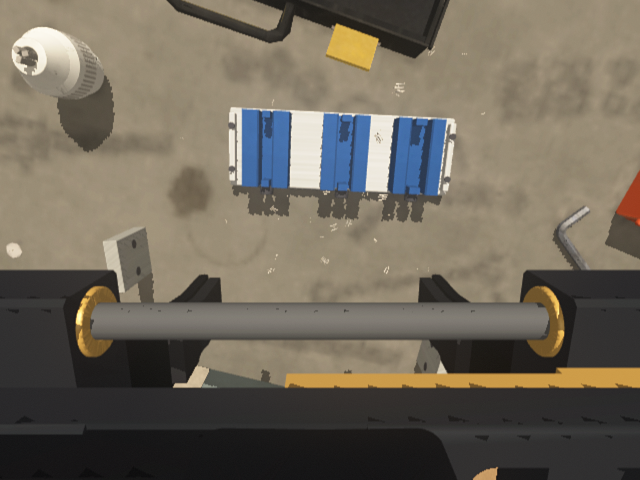

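The wrist view shows the rack at (340,150). The left slot, at about (266,150), looks narrowest. The chuck is at (60,65), plate A is at (127,258) and plate B is hidden behind the gripper. I'll measure the rack's rail corners and slots from this frame.

Run:
```python
from h import *
d=np.load("w1.npz");K,T=d["K"],d["T"]
im=cv2.imread("pics/w1.png"); hsv=cv2.cvtColor(im,cv2.COLOR_BGR2HSV)
m=cv2.inRange(hsv,(100,110,50),(125,255,255)); w=cv2.inRange(hsv,(0,0,190),(180,40,255))
roi=np.zeros_like(m); roi[100:205,220:465]=255
r=cv2.minAreaRect(cv2.findNonZero(cv2.morphologyEx((w|m)&roi,cv2.MORPH_OPEN,np.ones((3,3)))))
for c in cv2.boxPoints(r): print("rail corner",c.round(1),cast(K,T,c,.012).round(4))
g=im[:,:,0].astype(int)
for row in (125,145,165,180):print(row,[int(v) for v in g[row,232:460]])
c=im[95:225,215:470]; cv2.imwrite("pics/c2.png",cv2.resize(c,None,fx=3.1,fy=3.1,interpolation=cv2.INTER_CUBIC))
```

```text
rail corner [225.4 184.6] [0.5598 0.0926 0.012 ]
rail corner [229.3 106.5] [0.6331 0.1041 0.012 ]
rail corner [455.7 117.8] [ 0.6796 -0.107   0.012 ]
rail corner [451.8 195.9] [ 0.6081 -0.129   0.012 ]
125 [93, 91, 77, 100, 124, 217, 219, 218, 218, 207, 175, 172, 173, 174, 173, 171, 169, 169, 171, 172, 171, 172, 172, 174, 171, 143, 138, 89, 83, 82, 101, 175, 175, 112, 102, 102, 104, 102, 102, 111, 153, 148, 177, 180, 177, 175, 176, 174, 171, 172, 172, 172, 172, 175, 175, 177, 174, 92, 89, 160, 219, 219, 218, 217, 217, 218, 217, 218, 219, 218, 218, 218, 219, 218, 218, 218, 218, 218, 217, 218, 218, 218, 218, 217, 218, 218, 218, 218, 219, 214, 146, 152, 178, 179, 176, 176, 175, 175, 174, 173, 176, 175, 177, 176, 166, 145, 169, 180, 174, 112, 104, 105, 105, 105, 104, 103, 108, 148, 176, 178, 175, 108, 89, 136, 144, 174, 177, 174, 173, 176, 174, 173, 173, 174, 173, 175, 174, 175, 200, 223, 226, 224, 225, 225, 225, 225, 225, 225, 225, 225, 225, 225, 225, 226, 227, 226, 226, 226, 226, 226, 187, 105, 81, 83, 83, 81, 94, 172, 175, 173, 173, 172, 172, 172, 172, 172, 173, 173, 164, 143, 96, 83,
[... 2899 characters left out ...]
10, 211, 213, 209, 148, 165, 167, 167, 167, 168, 169, 167, 167, 167, 167, 167, 167, 157, 142, 160, 168, 169, 168, 167, 167, 167, 168, 166, 167, 166, 167, 168, 164, 96, 82, 115, 138, 159, 168, 167, 167, 166, 165, 165, 165, 166, 165, 165, 165, 169, 210, 224, 225, 223, 223, 223, 223, 222, 223, 222, 223, 223, 223, 223, 223, 223, 223, 222, 222, 221, 223, 221, 115, 79, 80, 82, 82, 106, 164, 165, 166, 165, 165, 164, 165, 166, 164, 164, 162, 146, 155, 164, 165, 164, 164, 163, 164, 163, 164, 164, 164, 165, 166, 141, 85, 79, 79, 80, 80, 95, 133, 137, 162, 163, 162, 162, 163, 163, 162, 163, 163, 162, 164, 199, 213, 120, 106, 106, 88, 87, 89, 88, 88, 90, 108, 123, 125, 124, 124, 125, 123, 124, 122, 122]
```

View pics/c2.png

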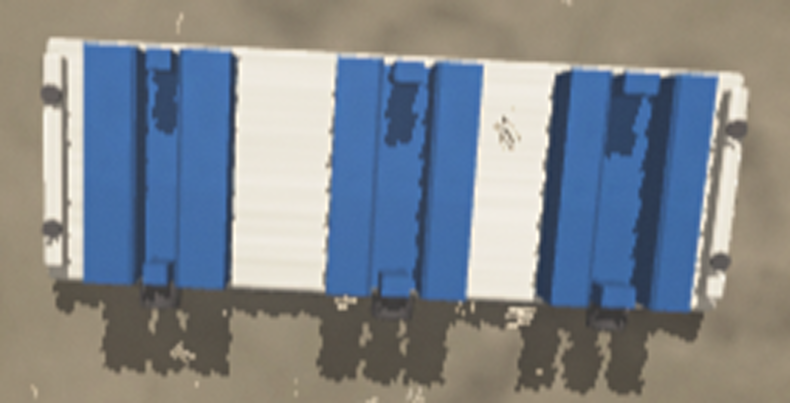

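Left (+y) is confirmed as the narrow slot, and the rack's yaw is about 0.217. In the crop the slots are centred at about x=160, 403 and 628. I'll pull back to see both plates from above, turning the tool to the rack's yaw on the way.

```bash
python3 -m creep '[[[-0.02,0,0,0,0,-0.01],[-0.06,0,0,0,0,-0.03],[-0.1,0,0,0,0,-0.049],[-0.125,0,0,0,0,-0.049],[-0.13,0,0,0,0,-0.049],[-0.13,0,0,0,0,-0.049],[-0.13,0,0,0,0,-0.049]]]'
python3 - <<'E'
from h import *
d=np.load("w1.npz");K,T=d["K"],d["T"]
for n,u in dict(narrow=(256.5,273.5,242,288),mid=(335,355.5,321.5,368),wide=(410,435,396.5,443)).items():
    print(n,[cast(K,T,(x,145),.04)[:2].round(4) for x in ((u[0]+u[1])/2,(u[2]+u[3])/2)], np.linalg.norm(cast(K,T,(u[0],145),.04)-cast(K,T,(u[1],145),.04)).round(4))
print("far/near ends",[cast(K,T,(344,v),.04)[:2].round(4) for v in (111,190)])
s=state(); f=vision.grab_frame("wrist"); cv2.imwrite("pics/w2.png",f[:,:,::-1])
K,T=cam("wrist",s); np.savez("w2.npz",K=K,T=T)
c=f[:300,:,::-1]; cv2.imwrite("pics/w2c.png",cv2.resize(c,None,fx=1.25,fy=1.25))
E
```

```text
clock: 3.2
eef_pos: [0.4316, -0.0035, 0.2428]
orientation: [0.994, 0.108, 0.001, 0.0]
ft_force: [0.5, -0.5, 0.0]
finger_gap: 0.0871
narrow [array([0.6085, 0.0597]), array([0.6085, 0.0597])] 0.0153
mid [array([ 0.6275, -0.0102]), array([ 0.6274, -0.0098])] 0.0185
wide [array([ 0.6457, -0.0776]), array([ 0.6451, -0.0752])] 0.0226
far/near ends [array([ 0.6552, -0.0011]), array([ 0.5882, -0.0203])]
```

View pics/w2c.png

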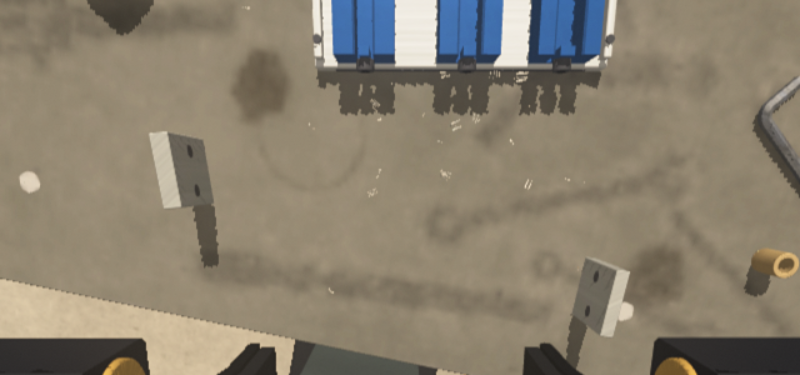

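Plate A is at (180,170) with its top on the left edge. Plate B is at (600,297) with its top on the right edge. I'll zoom in on both for the corners.

Run:
```python
import cv2,numpy as np
im=cv2.imread("pics/w2.png")
a=im[95:175,110:180]; b=im[195:275,445:515]
cv2.imwrite("pics/ab.png",np.hstack([cv2.resize(x,None,fx=5.5,fy=5.5,interpolation=cv2.INTER_CUBIC) for x in (a,b)]))
```

```text
(no output)
```

View pics/ab.png

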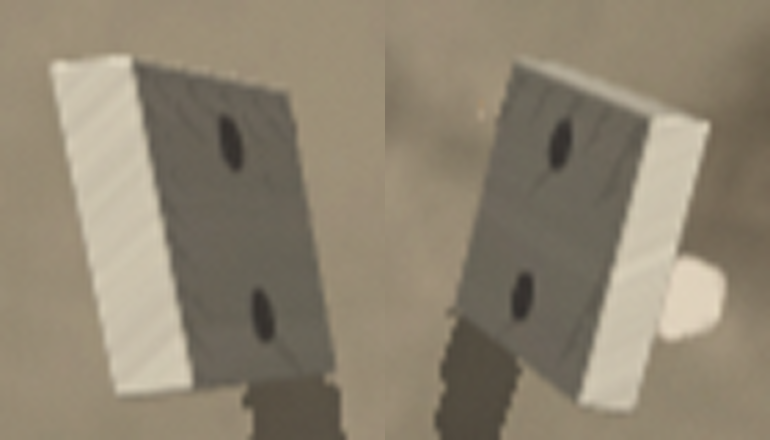

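Plate A has the wider top, so it is the 13 mm plate. Its top corners are at (52,63), (130,56), (193,387) and (118,395). Plate B is the thin one.

Run:
```python
from h import *
d=np.load("w2.npz");K,T=d["K"],d["T"]
for n,o,c in (("mid",(110,95),[(52,63),(130,56),(193,387),(118,395)]),("thin",(445,195),[(267,115),(325,122),(249,410),(195,403)])):
    P=np.array([cast(K,T,np.array(o)+np.array(p)/5.5-0.4,.062)[:2] for p in c])
    e=P[0]+P[1]-P[2]-P[3]
    print(n,P.mean(0).round(4),"yaw",np.arctan2(e[1],e[0]).round(3),"w",[np.linalg.norm(P[i]-P[(i+1)%4]).round(4) for i in range(4)])
s=state();print(s["eef_pos"],R.from_quat(s["orientation"]).as_matrix()[:,0], s["q"])
```

```text
mid [0.4678 0.1658] yaw 0.301 w [np.float64(0.0119), np.float64(0.0492), np.float64(0.0119), np.float64(0.0494)]
thin [ 0.4443 -0.1604] yaw 0.075 w [np.float64(0.0096), np.float64(0.0493), np.float64(0.0092), np.float64(0.0492)]
[ 0.43146889 -0.00338243  0.24263966] [0.97661815 0.21497895 0.00101866] [-2.68047232e-01  2.36373209e-01  1.86901802e+00  4.72964251e-05
  1.03507157e+00  1.08605484e+00]
```

```bash
python3 -m creep '[[[0.003,-0.03,0,0,0,-0.03],[0.006,-0.07,-0.02,0,0,-0.06],[0.009,-0.11,-0.05,0,0,-0.1],[0.011,-0.14,-0.09,0,0,-0.142],[0.013,-0.155,-0.12,0,0,-0.142],[0.013,-0.157,-0.14,0,0,-0.142],[0.013,-0.157,-0.17,0,0,-0.142],[0.013,-0.157,-0.195,0,0,-0.142],[0.013,-0.157,-0.21,0,0,-0.142],[0.013,-0.157,-0.21,0,0,-0.142]]]' && python3 -m creep '[[[0,0,0,0,0,0],[0,0,0,0,0,0],[0,0,0,0,0,0],[0,0,0,0,0,0],[0,0,0,0,0,0],[0,0,0,0,0,0],[0,0,0,0,0,0],[0,0,0,0,0,0]]]' 1 25
```

```text
clock: 4.5
eef_pos: [0.4431, -0.1599, 0.0315]
orientation: [0.999, 0.037, -0.001, -0.001]
ft_force: [-0.7, 0.5, 0.0]
finger_gap: 0.0872
clock: 5.5
eef_pos: [0.4432, -0.16, 0.0325]
orientation: [0.999, 0.037, -0.0, -0.0]
ft_force: [0.1, -0.1, -0.1]
finger_gap: 0.0149
```

```bash
python3 -m creep '[[[0,0,0,0,0,0],[0,0,0,0,0,0],[0,0,0.005,0,0,0],[0,0,0.02,0,0,0],[0,0,0.05,0,0,0],[0.01,0.014,0.075,0,0,0.02],[0.03,0.042,0.08,0,0,0.04],[0.055,0.075,0.08,0,0,0.06],[0.08,0.11,0.08,0,0,0.08],[0.105,0.143,0.08,0,0,0.1],[0.13,0.177,0.08,0,0,0.12],[0.15,0.204,0.075,0,0,0.142],[0.16,0.217,0.065,0,0,0.142],[0.1615,0.219,0.055,0,0,0.142],[0.1615,0.219,0.05,0,0,0.142],[0.1615,0.219,0.05,0,0,0.142]]]'
python3 - <<'E'
from h import *
s=state(); f=vision.grab_frame("wrist"); cv2.imwrite("pics/w3.png",f[:,:,::-1])
K,T=cam("wrist",s); np.savez("w3.npz",K=K,T=T); print(s["ft_force"],s["finger_gap"])
cv2.imwrite("pics/w3c.png",cv2.resize(f[60:340,160:480,::-1],None,fx=2.1,fy=2.1,interpolation=cv2.INTER_CUBIC))
E
```

```text
clock: 7.5
eef_pos: [0.6034, 0.058, 0.0818]
orientation: [0.994, 0.107, -0.001, -0.0]
ft_force: [-0.9, -0.2, -2.0]
finger_gap: 0.0098
[-0.93811825 -0.15377168 -2.00823796] 0.009808313074380393
```

View pics/w3c.png

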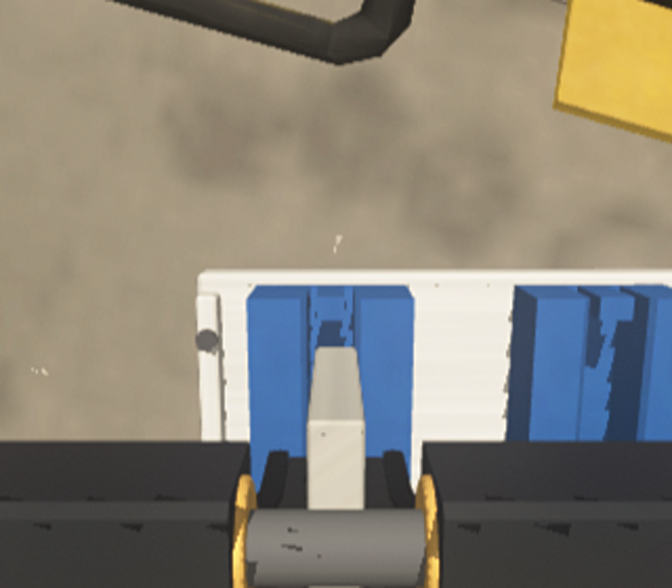

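The plate hangs over the narrow slot. Its lower edge is at x 317–355, y 347 in the crop, while the block spans 250–412 and the mouth about 306–357. I'll measure the offset numerically.

Run:
```python
from h import *
d=np.load("w3.npz");K,T=d["K"],d["T"]
im=cv2.imread("pics/w3.png").astype(int)
for a,b in ((200,206),(214,220),(224,226),(230,232)):
    p=im[a:b].mean(0); print(a,[(x,int(p[x,0]),int(p[x,2])) for x in list(range(276,283))+list(range(302,336))+list(range(353,361))])
s0=R.from_quat([0.994,0.107,-0.001,0]).as_matrix()
ey=np.array([-.2153,.9765])
for x in (279,306,331,357): print(x,(cast(K,T,(x,203),.04)[:2]@ey).round(4))
print("tcp",np.array([.6034,.058])@ey)
```

```text
200 [(276, 227, 244), (277, 204, 172), (278, 180, 99), (279, 170, 75), (280, 170, 74), (281, 170, 74), (282, 170, 74), (302, 171, 74), (303, 155, 69), (304, 154, 69), (305, 151, 68), (306, 100, 57), (307, 114, 60), (308, 180, 76), (309, 182, 77), (310, 181, 77), (311, 174, 75), (312, 173, 75), (313, 173, 75), (314, 174, 75), (315, 173, 75), (316, 173, 76), (317, 171, 74), (318, 171, 74), (319, 171, 74), (320, 171, 74), (321, 173, 75), (322, 174, 76), (323, 172, 75), (324, 157, 71), (325, 181, 77), (326, 184, 78), (327, 178, 76), (328, 116, 61), (329, 149, 69), (330, 153, 71), (331, 158, 72), (332, 171, 75), (333, 172, 76), (334, 171, 76), (335, 171, 76), (353, 172, 78), (354, 172, 77), (355, 173, 80), (356, 186, 119), (357, 212, 197), (358, 229, 245), (359, 228, 243), (360, 228, 242)]
214 [(276, 225, 242), (277, 206, 184), (278, 181, 85), (279, 179, 74), (280, 180, 76), (281, 180, 76), (282, 180, 76), (302, 179, 76), (303, 161, 70), (304, 154, 68), (305, 150, 67), (306, 110, 58), (307, 107, 57), (308, 162, 70), (309, 184, 77), (310, 184, 76), (311, 174, 74), (312, 129, 63), (313, 108
[... 1492 characters left out ...]
 108, 56), (307, 117, 59), (308, 175, 72), (309, 157, 98), (310, 158, 182), (311, 168, 195), (312, 171, 195), (313, 170, 197), (314, 171, 198), (315, 170, 196), (316, 170, 194), (317, 170, 194), (318, 167, 193), (319, 165, 190), (320, 166, 190), (321, 165, 190), (322, 165, 189), (323, 166, 190), (324, 167, 192), (325, 168, 193), (326, 169, 193), (327, 171, 195), (328, 171, 196), (329, 157, 182), (330, 131, 93), (331, 166, 72), (332, 181, 76), (333, 181, 78), (334, 181, 78), (335, 181, 78), (353, 180, 79), (354, 180, 80), (355, 179, 76), (356, 184, 113), (357, 227, 247), (358, 228, 244), (359, 227, 242), (360, 227, 241)]
279 -0.0525
306 -0.0666
331 -0.0797
357 -0.0933
tcp -0.07327502000000001
```

The mouth is centred at 317.2 px and the plate at 319.5 px, so I need about +1.2 mm along the rack's y. I'll correct that and lower gently to just inside the mouth.

```bash
python3 -m creep '[[[0.0017,0.0016,0,0,0,0],[0.0017,0.0016,-0.003,0,0,0],[0.0017,0.0016,-0.006,0,0,0],[0.0017,0.0016,-0.008,0,0,0],[0.0017,0.0016,-0.009,0,0,0],[0.0017,0.0016,-0.01,0,0,0],[0.0017,0.0016,-0.011,0,0,0],[0.0017,0.0016,-0.012,0,0,0],[0.0017,0.0016,-0.012,0,0,0]]]'
```

```text
clock: 8.68
eef_pos: [0.6063, 0.0606, 0.0705]
orientation: [0.994, 0.108, -0.0, -0.0]
ft_force: [-0.4, -0.2, -2.5]
finger_gap: 0.0097
```

```bash
python3 -m creep '[[[0,0,-0.001,0,0,0],[0,0,-0.002,0,0,0],[0,0,-0.003,0,0,0],[0,0,-0.004,0,0,0],[0,0,-0.004,0,0,0]]]'
```

```text
clock: 9.3
eef_pos: [0.6063, 0.0606, 0.0664]
orientation: [0.994, 0.108, -0.0, -0.0]
ft_force: [0.4, -0.3, -2.3]
finger_gap: 0.0098
```

The plate's underside is 6 mm inside the mouth and the force shows no contact, so it is in the slot. I'll keep lowering.

```bash
python3 -m creep '[[[0,0,-0.002,0,0,0],[0,0,-0.005,0,0,0],[0,0,-0.008,0,0,0],[0,0,-0.011,0,0,0],[0,0,-0.013,0,0,0],[0,0,-0.0145,0,0,0],[0,0,-0.0155,0,0,0],[0,0,-0.016,0,0,0],[0,0,-0.016,0,0,0]]]'
```

```text
clock: 10.42
eef_pos: [0.6064, 0.0606, 0.0506]
orientation: [0.994, 0.108, 0.0, 0.0]
ft_force: [0.6, -0.7, -1.6]
finger_gap: 0.0096
```

```bash
python3 -m creep '[[[0,0,-0.0005,0,0,0],[0,0,-0.001,0,0,0],[0,0,-0.0015,0,0,0],[0,0,-0.002,0,0,0],[0,0,-0.002,0,0,0]]]'; python3 -m creep '[[[0,0,-0.0003,0,0,0],[0,0,-0.0006,0,0,0],[0,0,-0.0006,0,0,0]]]'
```

```text
clock: 11.05
eef_pos: [0.6064, 0.0606, 0.0485]
orientation: [0.994, 0.108, -0.0, -0.0]
ft_force: [-0.4, -0.3, -2.4]
finger_gap: 0.0096
clock: 11.42
eef_pos: [0.6064, 0.0606, 0.0485]
orientation: [0.994, 0.108, 0.0, 0.0]
ft_force: [-0.8, -0.1, 5.2]
finger_gap: 0.0097
```

The floor is felt at 5 N, at the expected height. I'll release with a small opening, rise, and go to the 13 mm plate.

```bash
python3 -m creep '[[[0,0,0.0004,0,0,0],[0,0,0.0004,0,0,0],[0,0,0.0004,0,0,0],[0,0,0.0004,0,0,0],[0,0,0.01,0,0,0],[0,0,0.03,0,0,0],[0,0,0.06,0,0,0],[0,0,0.08,0,0,0]]]' 0.31 && python3 -m creep '[[[-0.02,0.015,0,0,0,0.02],[-0.05,0.038,0,0,0,0.04],[-0.08,0.061,0,0,0,0.06],[-0.11,0.083,-0.01,0,0,0.084],[-0.13,0.099,-0.03,0,0,0.084],[-0.1386,0.1052,-0.05,0,0,0.084],[-0.1386,0.1052,-0.07,0,0,0.084],[-0.1386,0.1052,-0.085,0,0,0.084],[-0.1386,0.1052,-0.095,0,0,0.084],[-0.1386,0.1052,-0.096,0,0,0.084],[-0.1386,0.1052,-0.096,0,0,0.084]]]' -1
python3 - <<'E'
from h import *
s=state(); print(s["eef_pos"],s["ft_force"])
f=vision.grab_frame("wrist"); cv2.imwrite("pics/w4.png",f[:,:,::-1])
E
```

```text
clock: 12.42
eef_pos: [0.6071, 0.0605, 0.13]
orientation: [0.994, 0.108, 0.001, 0.0]
ft_force: [-0.9, -0.7, -0.5]
finger_gap: 0.0302
clock: 13.8
eef_pos: [0.4682, 0.1657, 0.0322]
orientation: [0.989, 0.15, 0.0, -0.0]
ft_force: [0.4, 0.2, -0.4]
finger_gap: 0.0868
[0.46821491 0.16571338 0.03220905] [ 0.39095978  0.17878563 -0.40305621]
```

View pics/w4.png

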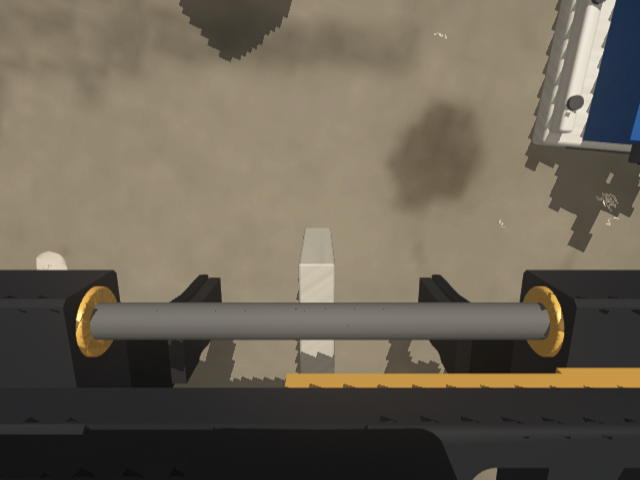

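The plate sits centred between the open jaws at column 316. I'll grip it and carry it round the near side, then in along the slot's line, to stay clear of the first plate.

```bash
python3 -m creep '[[[0,0,0,0,0,0],[0,0,0,0,0,0],[0,0,0,0,0,0],[0,0,0,0,0,0],[0,0,0,0,0,0],[0,0,0,0,0,0],[0,0,0,0,0,0],[0,0,0,0,0,0],[0,0,0,0,0,0],[0,0,0,0,0,0],[0,0,0.005,0,0,0],[0,0,0.02,0,0,0],[0,0,0.05,0,0,0],[0.002,-0.02,0.075,0,0,-0.02],[0.006,-0.05,0.08,0,0,-0.04],[0.01,-0.08,0.08,0,0,-0.06]]]' 1 25 && python3 -m creep '[[[0.004,-0.03,0,0,0,-0.012],[0.008,-0.06,0,0,0,-0.024],[0.012,-0.09,0,0,0,-0.024],[0.016,-0.117,0,0,0,-0.024],[0.025,-0.124,0,0,0,-0.024],[0.045,-0.1175,0,0,0,-0.024],[0.075,-0.111,0,0,0,-0.024],[0.105,-0.104,0,0,0,-0.024],[0.13,-0.099,0,0,0,-0.024],[0.14,-0.097,-0.01,0,0,-0.024],[0.1428,-0.0961,-0.02,0,0,-0.024],[0.1428,-0.0961,-0.03,0,0,-0.024],[0.1428,-0.0961,-0.03,0,0,-0.024],[0.1428,-0.0961,-0.03,0,0,-0.024]]]'
python3 - <<'E'
from h import *
s=state(); f=vision.grab_frame("wrist"); cv2.imwrite("pics/w5.png",f[:,:,::-1])
im=f[:,:,::-1].astype(int); print(s["ft_force"],s["finger_gap"])
for a,b in ((200,206),(214,220),(224,226),(230,232)):
    p=im[a:b].mean(0); print(a,[(x,int(p[x,0]),int(p[x,2])) for x in list(range(298,340))])
cv2.imwrite("pics/w5c.png",cv2.resize(f[60:340,160:480,::-1],None,fx=2.1,fy=2.1,interpolation=cv2.INTER_CUBIC))
E
```

```text
clock: 15.85
eef_pos: [0.4783, 0.0852, 0.1137]
orientation: [0.993, 0.12, 0.001, 0.0]
ft_force: [0.2, -1.0, -3.1]
finger_gap: 0.0129
clock: 17.6
eef_pos: [0.6201, -0.0105, 0.0819]
orientation: [0.994, 0.108, -0.0, -0.0]
ft_force: [-0.8, 0.3, -2.6]
finger_gap: 0.0127
[-0.77400299  0.2736386  -2.64523863] 0.012652445998171611
200 [(298, 157, 72), (299, 157, 73), (300, 157, 72), (301, 158, 73), (302, 157, 72), (303, 157, 72), (304, 156, 71), (305, 156, 71), (306, 154, 71), (307, 129, 65), (308, 134, 66), (309, 173, 75), (310, 184, 78), (311, 184, 79), (312, 177, 77), (313, 168, 74), (314, 160, 72), (315, 159, 71), (316, 159, 72), (317, 159, 71), (318, 159, 71), (319, 159, 71), (320, 159, 71), (321, 158, 71), (322, 158, 71), (323, 158, 71), (324, 158, 71), (325, 159, 70), (326, 159, 71), (327, 159, 71), (328, 162, 72), (329, 178, 75), (330, 183, 77), (331, 183, 77), (332, 184, 77), (333, 164, 73), (334, 112, 60), (335, 142, 67), (336, 155, 70), (337, 155, 70), (338, 156, 70), (339, 157, 70)]
214 [(298, 183, 80), (299, 183, 81), (300, 182, 80), (301, 182, 80), (302, 183, 81), (303, 181, 7
[... 1258 characters left out ...]
0 [(298, 181, 78), (299, 181, 79), (300, 181, 80), (301, 181, 81), (302, 181, 81), (303, 180, 80), (304, 160, 73), (305, 153, 71), (306, 139, 96), (307, 156, 182), (308, 167, 195), (309, 168, 193), (310, 167, 195), (311, 167, 195), (312, 168, 196), (313, 167, 195), (314, 167, 195), (315, 167, 192), (316, 167, 193), (317, 167, 192), (318, 167, 191), (319, 167, 192), (320, 167, 192), (321, 166, 192), (322, 167, 192), (323, 167, 192), (324, 166, 191), (325, 167, 192), (326, 166, 191), (327, 167, 191), (328, 168, 193), (329, 167, 192), (330, 166, 192), (331, 163, 190), (332, 155, 168), (333, 155, 80), (334, 102, 56), (335, 135, 65), (336, 151, 69), (337, 153, 70), (338, 177, 76), (339, 185, 78)]
```

View pics/w5c.png

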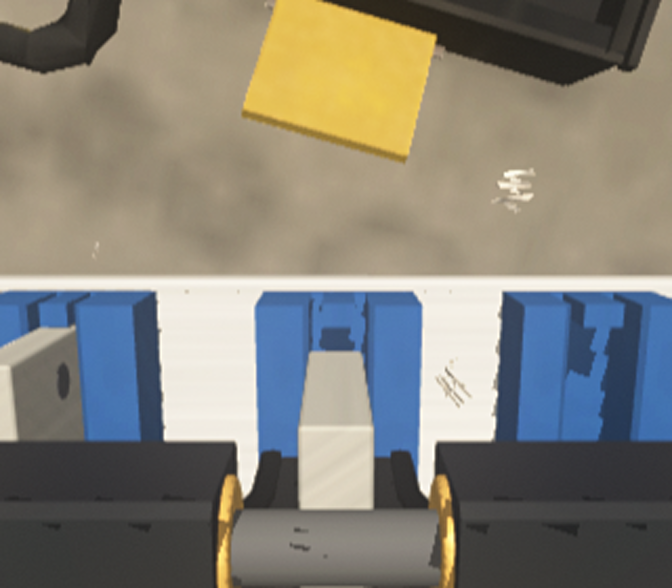

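In this view the thin plate stands in its slot at left. The mouth is centred at 320.7 px and the plate at 319.5 px, so it needs 0.6 mm towards −y. The arm's settling may supply that, so I'll lower to just above the mouth and check.

```bash
python3 -m creep '[[[0,0,0,0,0,0],[0,0,-0.003,0,0,0],[0,0,-0.006,0,0,0],[0,0,-0.007,0,0,0],[0,0,-0.007,0,0,0]]]'; python3 -c "
from workcell import state
p=state()['eef_pos'];print(p,-.2153*p[0]+.9765*p[1])"
```

```text
clock: 18.27
eef_pos: [0.6205, -0.0103, 0.0748]
orientation: [0.994, 0.108, -0.0, -0.0]
ft_force: [-0.5, 0.8, -2.8]
finger_gap: 0.0127
[ 0.62048548 -0.01028256  0.07475142] -0.1436314412615442
```

```bash
python3 -m creep '[[[0.0003,-0.0007,0,0,0,0],[0.0003,-0.0007,-0.001,0,0,0],[0.0003,-0.0007,-0.002,0,0,0],[0.0003,-0.0007,-0.003,0,0,0],[0.0003,-0.0007,-0.004,0,0,0],[0.0003,-0.0007,-0.005,0,0,0],[0.0003,-0.0007,-0.005,0,0,0]]]'
```

```text
clock: 19.15
eef_pos: [0.6208, -0.011, 0.0698]
orientation: [0.994, 0.108, -0.0, -0.0]
ft_force: [0.3, -0.5, -2.8]
finger_gap: 0.0128
```

```bash
python3 -m creep '[[[0,0,-0.001,0,0,0],[0,0,-0.002,0,0,0],[0,0,-0.003,0,0,0],[0,0,-0.003,0,0,0]]]'
```

```text
clock: 19.65
eef_pos: [0.6208, -0.011, 0.0668]
orientation: [0.994, 0.108, -0.0, -0.0]
ft_force: [-0.8, -0.3, -2.8]
finger_gap: 0.013
```

```bash
python3 -m creep '[[[0,0,-0.002,0,0,0],[0,0,-0.005,0,0,0],[0,0,-0.008,0,0,0],[0,0,-0.011,0,0,0],[0,0,-0.013,0,0,0],[0,0,-0.0145,0,0,0],[0,0,-0.0155,0,0,0],[0,0,-0.0165,0,0,0],[0,0,-0.0165,0,0,0]]]' && python3 -m creep '[[[0,0,-0.0005,0,0,0],[0,0,-0.001,0,0,0],[0,0,-0.0015,0,0,0],[0,0,-0.0015,0,0,0]]]'
```

```text
clock: 20.78
eef_pos: [0.6209, -0.011, 0.0504]
orientation: [0.994, 0.108, -0.0, 0.0]
ft_force: [0.5, 1.0, -4.0]
finger_gap: 0.0126
clock: 21.28
eef_pos: [0.6209, -0.011, 0.0489]
orientation: [0.994, 0.108, -0.0, -0.0]
ft_force: [0.2, 1.4, -3.1]
finger_gap: 0.0124
```

```bash
python3 -m creep '[[[0,0,-0.0003,0,0,0],[0,0,-0.0006,0,0,0],[0,0,-0.0006,0,0,0]]]' && python3 -m creep '[[[0,0,-0.0003,0,0,0],[0,0,-0.0003,0,0,0]]]'
```

```text
clock: 21.65
eef_pos: [0.6209, -0.011, 0.0483]
orientation: [0.994, 0.108, -0.0, -0.0]
ft_force: [-0.7, 0.8, -3.6]
finger_gap: 0.0132
clock: 21.9
eef_pos: [0.6209, -0.011, 0.048]
orientation: [0.994, 0.108, -0.0, -0.0]
ft_force: [0.0, 0.4, -3.0]
finger_gap: 0.0127
```

```bash
python3 -m creep '[[[0,0,-0.0004,0,0,0],[0,0,-0.0004,0,0,0]]]' && python3 -m creep '[[[0,0,-0.0003,0,0,0],[0,0,-0.0003,0,0,0]]]'
```

```text
clock: 22.15
eef_pos: [0.6209, -0.011, 0.048]
orientation: [0.994, 0.108, 0.0, 0.0]
ft_force: [-0.5, 0.3, 0.5]
finger_gap: 0.013
clock: 22.4
eef_pos: [0.6209, -0.011, 0.0479]
orientation: [0.994, 0.108, 0.0, 0.0]
ft_force: [-2.6, -0.0, 2.8]
finger_gap: 0.0123
```

The floor is felt: −3 N went to +2.8 N, with the TCP height stuck. I'll release, rise and take a last look.

```bash
python3 -m creep '[[[0,0,0.0004,0,0,0],[0,0,0.0004,0,0,0],[0,0,0.0004,0,0,0],[0,0,0.0004,0,0,0],[0,0,0.01,0,0,0],[0,0,0.03,0,0,0],[0,0,0.06,0,0,0],[0,0,0.09,0,0,0],[-0.03,-0.006,0.12,0,0,0],[-0.06,-0.012,0.14,0,0,0],[-0.08,-0.016,0.15,0,0,0],[-0.08,-0.016,0.15,0,0,0],[-0.08,-0.016,0.15,0,0,0]]]' 0.24
python3 - <<'E'
from h import *
s=state(); K,T=cam("wrist",s); f=vision.grab_frame("wrist")[:,:,::-1]
g=vision.grab_frame("side")[:,:,::-1]; np.savez("w6.npz",K=K,T=T); cv2.imwrite("pics/w6.png",f)
a=cv2.resize(f[40:220,180:500],None,fx=2.4,fy=2.4,interpolation=cv2.INTER_CUBIC)[:,:400*2]
b=cv2.resize(g[190:310,200:460],(768,354)[0:2],interpolation=cv2.INTER_CUBIC)
cv2.imwrite("pics/fin.png",cv2.resize(np.vstack([a,b]),(576,590)))
E
```

```text
clock: 24.02
eef_pos: [0.5419, -0.0271, 0.1976]
orientation: [0.994, 0.108, 0.001, 0.0]
ft_force: [0.1, -0.1, 0.7]
finger_gap: 0.0329
```

View pics/fin.png

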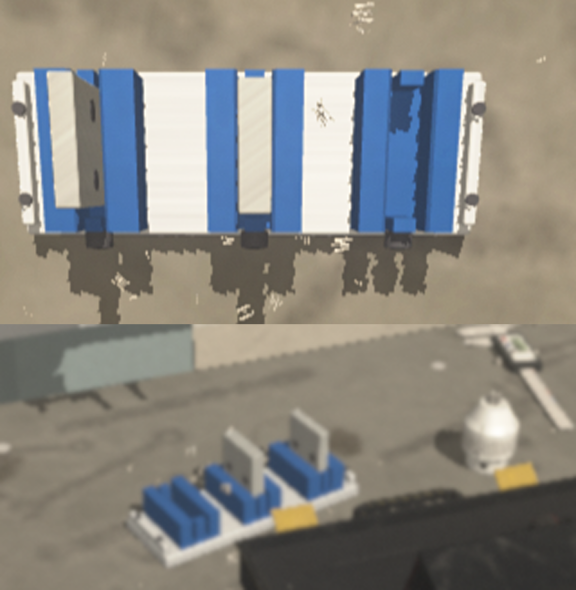

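Both plates stand upright in the +y and middle slots and the wide slot is empty. The chuck and caliper look undisturbed. I'll check the final positions from this frame: mid top at column 255, rows 75–213, and thin top at column 62, rows 72–208.

Run:
```python
from h import *
d=np.load("w6.npz");K,T=d["K"],d["T"]; c=lambda x,y,z:cast(K,T,(x/1.8+180,y/1.8+40),z)[:2]
ex=np.array([.9765,.2153]);ey=np.array([-.2153,.9765])
O=np.mean([c(255,70,.04),c(255,232,.04)],0); Orail=np.mean([c(x,y,.012) for x in(13,486) for y in(72,232)],0)
print("block centre x vs rail", (O-Orail)@ex)
for n,x,a,b in(("mid",255,75,213),("thin",62.5,72,208)):
    p=np.mean([c(x,a,.078),c(x,b,.078)],0)
    print(n,p.round(4),"x rel block",((p-O)@ex).round(4),"rel rail",((p-Orail)@ex).round(4),((p-Orail)@ey).round(4))
```

```text
block centre x vs rail -0.000773481509414319
mid [ 0.6211 -0.0116] x rel block 0.0012 rel rail 0.0004 -0.0021
thin [0.6068 0.0604] x rel block 0.0026 rel rail 0.0019 0.0713
```

```bash
python3 -c "
from workcell import order,state
print(order.close_job()); print(state()['clock'])"
```

```text
the job is handed in; nothing more can be done
None
the job is handed in; nothing more can be done
```

Both plates are in the rack: the 10 mm plate in the 12 mm slot and the 13 mm plate in the 15 mm slot. Each was set down on the slot floor, released and left standing on edge, and the job was handed in at about 24 s of the 72 s allowed.

- **Fit and force:** I centred each plate over its slot with the wrist camera before lowering. The only contact I felt was the slot floor, at TCP heights of about 48.5 mm (thin) and 48.0 mm (mid), as expected for a 16 mm floor. The highest upward force read at the end of any move was about 5 N. Force was read only at the end of each move, not continuously.
- **Positions in the rack frame, from the last wrist picture:**

| Plate | x | y | Allowed |
|---|---|---|---|
| Thin | +1.9 mm | +71.3 mm | x ±8 mm, y 50.5 to 73.5 mm |
| Mid | +0.4 mm | −2.1 mm | x ±8 mm, y ±11.5 mm |

- **Closest to a limit:** the thin plate has about 2 mm of margin in y, because its block is clamped near the end of its range, and the camera is good only to about 2 mm.
- **Bystanders:** the wide slot is empty, and the drill chuck and caliper look undisturbed in the last side picture. I did not look at the brass bush again, but nothing came near it.

No check failed or disagreed.

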